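Free a captive spring spindle with the forked key

ROBOT

A 6-joint arm with a two-finger parallel gripper is mounted at the origin on a cart in front of the work surface, level with it; the furniture and walls round the work are solid. World frame = base frame: x ahead of the robot, y to its left, z up, the work surface at z = 0. Lengths are in m, angles in rad, forces in N, time in s.
With the tool pointing down it reaches from about 0.35 to 0.975 m from the base axis. Payload 4.9 kg.
Tool frame: the origin (TCP) lies on the centre line of the jaws, within the pads' length; the fingertips stand 8 mm ahead of it and the grasp point (between the pads) lies 11 mm behind it; z points along the fingers, y is the line along which they close (so a half turn about z gives the same grasp; the last joint's range is limited). The gripper opens to 85 mm and grips with 20 to 120 N. Pads are 22 mm wide; open, the fingers measure 114 mm over their backs; the gripper's body (76 mm by 85 mm) begins 54 mm behind the grasp point. The pads swing forward as they close: fully open they stand 13 mm farther back than shut.
Start: joints at [1.046, 0.053, 1.613, -0, 1.476, -0.119], TCP at [0.247, 0.574, 0.239] pointing down, gripper open.
Joint ranges: [-3.01, 3.01], [-1.01, 2.22], [0.06, 2.58], [-1.02, 4.17], [0.09, 2.62], [-3.14, 3.14]. Speed limits (rad/s): [2.57, 2.57, 3.14, 3.14, 3.14, 3.14].

INTERFACE

Orientations are given as a rotation vector (axis times angle).
In Python, from station import ctrl gives the robot as it stands.
- The arm moves only by the shell command python3 -m jog 'ROWS' [FORCE]. ROWS is rows parted by semicolons, their numbers by spaces, 1 to 20 of them, each of 7 numbers: the finger opening in m, then dx, dy, dz in m, then a rotation vector rx, ry, rz in rad; each row is the pose to reach, as a shift and turn from the pose commanded when the command began, along the tool's axes at that moment; what a row does not reach only later rows make up. A row lasts 1/12 s, in which the tool goes at most 0.0417 m and 0.125 rad, less where a joint would pass 70% of its speed; a pose out of reach is approached as far as the arm can. The fingers move at their own pace and stop on an object; FORCE is the grip in N (left out, the last holds). Time passes only in rows, so rows that do not move let the fingers close. It prints the time, the measured TCP pose, the force, the opening and the grip force at its end.
- ctrl.get_obs(): the state, without advancing time (a new reading comes with each control period).
- ctrl.get_image(name): name is "scene" or "top"; returns the picture (400x640x3 uint8, red, green, blue); there is no depth.
- ctrl.camera_params(name): a dict with "fx", "fy", "cx", "cy" (pixels), "k1" (the pictures are not rectified: a ray, as slopes to the right and down, at radius r is drawn at 1 + k1 r^2 times it, then the intrinsics apply), "T" (4x4, takes a point from camera to world coordinates). Camera axes: x right, y down, z forward; pixel columns grow to the right and rows downward; lengths in m; the calibration is good to about 2 mm. A picture is of the moment at which its call begins. camera_params takes no time and is no camera call.
- ctrl.finish_job(): hands the job in; it is judged then, once.
Trained networks look in the newest picture that a camera, given by its name, has taken for a name from the list of things; names that differ only in an ending like _2 or _b are one class to them, and where a whole thing is asked for, a point or a joint stands for the part that bears it (a point fixed in the world has none). Each returns a list of dicts, best first, with "p" (0 to 1); they miss things now and then, are a little off and sometimes report something else, mostly with a low value. They report only what shows in the picture. A call takes as long as a camera call.
- ctrl.find_in(camera, thing): "extent" ([left, top, right, bottom] in pixels, round what is visible of it).
- ctrl.cut_out(camera, thing): "mask" (400x640 bool, what is visible of it) and "extent" ([left, top, right, bottom] in pixels, round what is visible of it).
- ctrl.tip_of(camera, thing): "xy" ([column, row] in pixels: a listed point, or the origin of a listed thing).
The state is a dict: "t": time; "q": joint angles; "dq": joint speeds; "effort": joint torques, N m; "tool_pos": TCP position; "tool_rot": TCP orientation; "contact_force": force on the tool from outside, world axes, zero at the start; "wrist_torque": the same for the moment, N m; "opening": finger opening in m; "grip_force": force on a finger pad.
Only numpy, scipy, OpenCV 4.12 (cv2) and the standard library are available. Lean on these libraries where they do the work, as an engineer would, in place of code of your own. Each camera call takes 0.05 s, during which the arm holds its last target. There are 200 camera calls.

TASK

The wrapping-tape stand has run out. Use the forked key to push the brass collar of its spring spindle in, away from the notched bracket, until the pin is out of its socket, lift that end out and let it rest on top of the bracket; go gently, the pin bends easily, and keep the fingers off the spindle until then. Lay the key back down on the bench, then take the spindle with its empty core out of the stand, lay it in the wooden tray, and leave everything else where it is.

Things in the scene. Friction and masses are not known exactly. Their poses are not given: they have to be found in the camera images.
- tape_stand: Fixed tape stand: dark wooden foot 100 x 168 x 14 mm, steel tear bar 30 mm high along its front edge, two upright white brackets 44 mm wide (x -22 to +22 mm) and 16 mm thick. Origin: centre of the underside; -x is its front, y runs along the spindle from the plain bracket to the notched one, z up.
- socket (a point): Centre of the socket's mouth in the notched bracket's inner face, 64 mm above the bench (stand y = +56 mm). Blind hole towards +y, 11 mm across, 8 mm deep. The spring pin's tip sits in it, resting 2 mm below its centre.
- notch (a point): Bottom of the V notch in the notched bracket's top, 10 mm above the socket and 8 mm behind its inner face; the two points beside it stand 8 mm higher. The freed pin is to rest here, its axis then 3.5 mm above this point.
- bore (a point): Mouth of the bore in the plain bracket's inner face (stand y = -56 mm, z = 64 mm), 12 mm across; this bracket is 83 mm high. The spindle's stub reaches 14 mm into it and can tilt 15 degrees there. With the sprung end up, the stub has to be drawn out along the axis (towards +y) before the spindle can be lifted out.
- spindle: Loose spring spindle with an empty brown paper core, about 0.17 kg. Origin: middle of the core on the axis; +y along the axis to the sprung end (x and z may turn about it). In the stand it lies at y = -20 mm, z = 62 mm of the stand. Core 36 mm across, y -26 to +26 mm; flange 18 mm across at y = -36 mm bears on the plain bracket; stub 8 mm across beyond it.
- barrel_end (a point): End of the spindle's steel barrel (14 mm across), 28 mm from the core's middle. From here the spring pin, 7 mm across, runs 55 mm on, its tip 7 mm deep in the socket. It slides back into the barrel by 8.5 mm to a hard stop against a spring: 4 N at first movement and 0.6 N per mm more, 9.1 N at the stop. Its square tip clears the socket after 7.5 mm. More than 13 N from the key bends it.
- collar_about (a point): Where the outer face of the pin's brass clamp collar (18 mm across, 7 mm wide) would be if clamped in the middle: 55 mm from the core's middle. It really is clamped anywhere up to 10 mm either side, told by no reading: find it by touch. The key pushes on this face towards -y; the gap from it to the notched bracket is 11 to 31 mm.
- fork_key: Loose forked key, 127 mm long, 0.09 kg, lying upright on the flat of its handle. Origin: underside, below the point to grip; x towards the fork, z up. Pale wooden handle x -55 to +22 mm, 18 mm wide (y), 24 mm high. Steel blade 5 mm thick (y) on its middle line, fork 22 mm high at its end.
- fork_slot (a point): Middle of the key's open slot: 61 mm ahead of the key's origin and 12 mm above its underside. Slot 11 mm high, open forwards, between two tines one above the other, each 5.5 mm high and 22 mm long (x = 50 to 72 mm of the key).
- tray: Fixed pale wooden tray 120 x 170 x 26 mm, walls and floor 6 mm, open on top. Origin: centre of the underside, x its short side.
- grey_pen_cup: Grey cup with pens, 76 x 78 x 156 mm, a bystander. Origin: centre of the underside.
- stapler: Green stapler, 36 x 135 x 49 mm, a bystander. Origin: centre of the underside.
- ink_pad: Green tin ink pad, 65 x 96 x 14 mm, a bystander. Origin: centre of the underside.
- stamp: Hand stamp with a red handle, 24 x 36 x 66 mm, a bystander. Origin: centre of the underside.
- washi_red: Roll of red paper tape lying flat, 48 mm across, 15 mm high, a bystander. Origin: centre of the underside.
- washi_green: Roll of green paper tape lying flat, 48 mm across, 15 mm high, a bystander. Origin: centre of the underside.
- eraser: White eraser in a blue sleeve, 21 x 45 x 12 mm, a bystander. Origin: centre of the underside.

How it is judged:
On the way:
1. the sprung end is free and rests raised on its bracket, the key taken away from it (angle between spindle's own y axis and vertical below 1.48 rad and contact force between each of fork_key, the fingers and spindle below 0.05 N and z of spindle in the frame of tape_stand below 0.085 m), for 0.2 s.
At the end, for the whole second after the job is handed in: The spindle with its core lies on the tray's floor inside its walls (origin within 50 mm by 75 mm of the tray's centre and less than 34 mm above the tray's underside), and the key lies on the bench (origin no more than 20 mm above it), touching neither tray nor stand; both at rest and released (x of spindle in the frame of tray between -0.05 and 0.05 m and y of spindle in the frame of tray between -0.075 and 0.075 m and z of spindle in the frame of tray below 0.034 m and linear speed of each of spindle, fork_key below 0.03 m/s and height (world z) of fork_key between -0.01 and 0.02 m and contact force between fork_key and tray below 0.05 N and contact force between fork_key and tape_stand below 0.05 N).
It fails at once if the key bears on the spindle with more than 13 N (contact force between fork_key and spindle above 13 N).
It fails at once if the key bears on the stand with more than 20 N (contact force between fork_key and tape_stand above 20 N).
It fails at once if the fingers touch the spindle while both its ends are still in the stand (contact force between the fingers and spindle above 0.5 N and angle between spindle's own y axis and vertical above 1.51 rad and distance between barrel_end and socket below 0.05 m).
It fails at once if the spindle is forced against the stand with more than 40 N (contact force between spindle and tape_stand above 40 N).
It fails at once if a bystander is moved by more than 15 mm (distance of any of grey_pen_cup, stapler, ink_pad, stamp, washi_red, washi_green, eraser from where it was at the start of the episode above 0.015 m).
It also fails if it takes over 72 s, if anything falls off the work surface, if the arm or the gripper's body presses on something with over 40 N, if the wrist force passes 120 N, or if a joint passes its speed limit or range.

## Working session

There is one attempt and no reset: what is moved stays moved. The work goes in short steps, Python scripts to look and compute and a shell command to move; the robot and the scene stay as the last step left them, time stands still between calls to the robot, and variables do not carry over. Pictures are saved under pics/ and viewed, at most 10 in all, crops included, and the job is handed in when it is done.

```bash
ls; mkdir -p pics
cat > h.py <<'E'
import numpy as np, cv2
from station import ctrl
from scipy.spatial.transform import Rotation as R
def ray(cam,xy):
    p=ctrl.camera_params(cam); d=np.array([(xy[0]-p['cx'])/p['fx'],(xy[1]-p['cy'])/p['fy']])
    u=d.copy()
    for _ in range(20): u=d/(1+p['k1']*(u@u))
    T=np.array(p['T']); return T[:3,3],T[:3,:3]@np.array([u[0],u[1],1])
def atz(cam,xy,z):
    o,v=ray(cam,xy); return o+v*(z-o[2])/v[2]
def tri(a,b):
    o1,v1=ray('scene',a);o2,v2=ray('top',b)
    s=np.linalg.lstsq(np.c_[v1,-v2],o2-o1,rcond=None)[0]
    p,q=o1+v1*s[0],o2+v2*s[1]; return (p+q)/2,np.linalg.norm(p-q)
def px(cam,P):
    p=ctrl.camera_params(cam);T=np.array(p['T']);c=T[:3,:3].T@(np.array(P)-T[:3,3]);u=c[:2]/c[2];u=u*(1+p['k1']*(u@u))
    return np.array([p['fx']*u[0]+p['cx'],p['fy']*u[1]+p['cy']])
def snap(cam,name,crop=None,scale=1):
    im=ctrl.get_image(cam)[:,:,::-1]
    if crop: im=im[crop[1]:crop[3],crop[0]:crop[2]]
    cv2.imwrite('pics/'+name,cv2.resize(im,None,fx=scale,fy=scale,interpolation=cv2.INTER_CUBIC))
E
python3 - <<'E'
from h import *
np.set_printoptions(precision=3,suppress=True)
a=ctrl.get_image('scene')[:,:,::-1];b=ctrl.get_image('top')[:,:,::-1]
cv2.imwrite('pics/s0.png',a);cv2.imwrite('pics/t0.png',b)
for n in ['tape_stand','socket','notch','bore','spindle','barrel_end','collar_about','fork_key','fork_slot','tray','grey_pen_cup','stapler','ink_pad','stamp','washi_red','washi_green','eraser']:
    r=[ctrl.tip_of(c,n)[:1] for c in('scene','top')]
    if all(r): 
        p,e=tri(r[0][0]['xy'],r[1][0]['xy'])
        print(n,p,'%.4f'%e,[(np.round(x[0]['xy'],1).tolist(),round(x[0]['p'],2)) for x in r])
    else: print(n,[(np.round(x[0]['xy'],1).tolist(),round(x[0]['p'],2)) if x else None for x in r])
for c in('scene','top'): print(np.array(ctrl.camera_params(c)['T'])[:3], ctrl.camera_params(c)['fx'])
o=ctrl.get_obs();print(o)
E
```

```text
pics
tape_stand [0.512 0.235 0.005] 0.0093 [([286.9, 207.0], 0.74), ([248.2, 224.5], 0.87)]
socket [0.499 0.287 0.067] 0.0051 [([275.6, 186.8], 0.88), ([223.5, 226.6], 0.69)]
notch [0.497 0.299 0.064] 0.0006 [([273.1, 186.5], 0.76), ([219.9, 226.1], 0.81)]
bore [([296.5, 198.5], 0.83), None]
spindle [0.509 0.216 0.066] 0.0105 [([288.3, 193.4], 0.47), ([250.8, 223.9], 0.86)]
barrel_end [0.502 0.236 0.075] 0.0009 [([282.1, 189.6], 0.48), ([243.6, 224.4], 0.65)]
collar_about [0.501 0.263 0.078] 0.0026 [([278.8, 186.2], 0.69), ([232.3, 225.1], 0.74)]
fork_key [ 0.52  -0.027  0.005] 0.0051 [([327.2, 237.3], 0.54), ([345.3, 222.2], 0.7)]
fork_slot [ 0.574 -0.047  0.014] 0.0032 [([344.8, 233.1], 0.51), ([353.2, 201.7], 0.69)]
tray [ 0.501 -0.282  0.008] 0.0123 [([367.7, 277.9], 0.91), ([440.9, 227.3], 0.96)]
grey_pen_cup [0.595 0.423 0.009] 0.0020 [([281.7, 183.6], 0.81), ([182.4, 191.5], 0.94)]
stapler [ 0.505  0.427 -0.008] 0.0087 [([261.9, 192.1], 0.85), ([180.1, 226.4], 0.69)]
ink_pad [0.61  0.311 0.016] 0.0029 [([298.8, 191.2], 0.44), ([222.3, 186.0], 0.92)]
stamp [0.602 0.231 0.014] 0
[... 238 characters left out ...]
ser [None, ([347.3, 185.8], 0.7)]
[[ 0.856 -0.217  0.469 -0.213]
 [-0.517 -0.367  0.774 -1.186]
 [ 0.004 -0.905 -0.426  0.767]] 497.1384002331839
[[ 0.012 -0.988  0.157  0.414]
 [-1.    -0.012  0.     0.041]
 [ 0.002 -0.157 -0.988  1.045]] 386.6729827665583
{'t': 1.8, 'q': array([ 1.046,  0.053,  1.613, -0.   ,  1.476, -0.119]), 'dq': array([-0.   ,  0.001,  0.   , -0.001,  0.002,  0.001]), 'effort': array([  0.   , -39.369, -37.045,  -0.   ,   0.001,   0.   ]), 'tool_pos': array([0.247, 0.574, 0.239]), 'tool_rot': array([0.633, 3.077, 0.   ]), 'contact_force': array([-0.016,  0.729, -0.782]), 'wrist_torque': array([ 0.019, -0.007,  0.016]), 'grip_force': 0.0, 'opening': 0.08538283518038645}
```

Run:
```python
import cv2
a=cv2.imread('pics/s0.png');b=cv2.imread('pics/t0.png')
cv2.imwrite('pics/s0c.png',cv2.resize(a[140:320,220:440],None,fx=3.3,fy=3.3,interpolation=cv2.INTER_CUBIC))
cv2.imwrite('pics/t0c.png',cv2.resize(b[160:270,160:480],None,fx=2.5,fy=2.5,interpolation=cv2.INTER_CUBIC))
```

```text
(no output)
```

View pics/s0c.png

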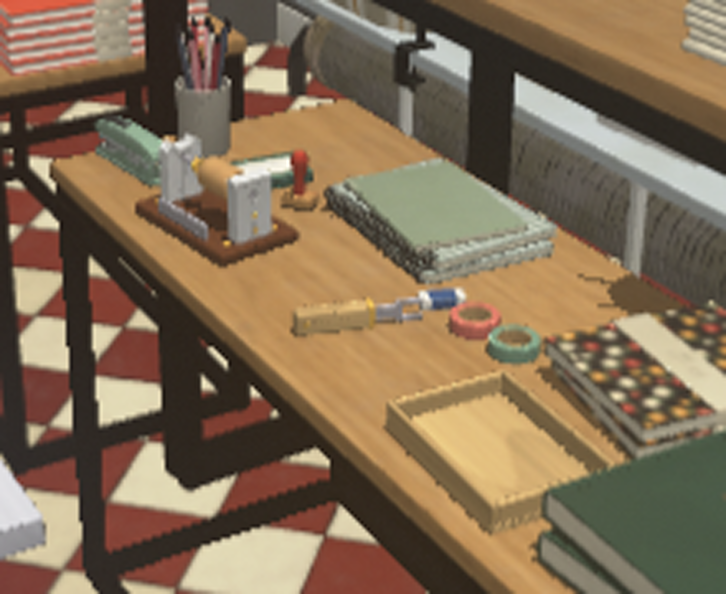

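View pics/t0c.png

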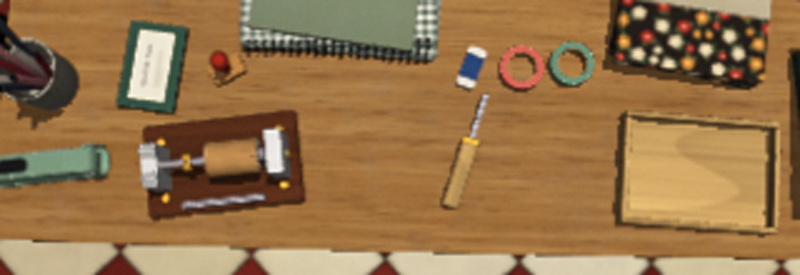

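The scene crop shows the stand at back left with its notched bracket at (180,165) in the crop. The key is at (335,315), pointing away from the robot, with the eraser and the tape rolls beyond it. The tray is at (490,450). The top crop shows the brass collar at (185,161), the key at (465,150) and the tray at (700,170). Next I fit poses from the masks.

```bash
cat > fit.py <<'E'
from h import *
from scipy.optimize import minimize
def bx(x0,x1,y0,y1,z0,z1): return np.array([[x,y,z] for x in(x0,x1) for y in(y0,y1) for z in(z0,z1)])/1000.
PARTS={'tape_stand':[bx(-50,50,-84,84,0,14),bx(-50,-47,-45,45,14,30),bx(-22,22,-72,-56,0,83),bx(-22,22,56,72,0,82)],
'fork_key':[bx(-55,22,-9,9,0,24),bx(22,50,-2.5,2.5,7,17),bx(50,72,-2.5,2.5,1,23)],
'tray':[bx(-60,60,-85,85,0,26)]}
EX={'tape_stand':[bx(-18,18,-46,6,44,80)]}
def tf(P,pose,z=0):
    c,s=np.cos(pose[2]),np.sin(pose[2]); return np.c_[P[:,0]*c-P[:,1]*s+pose[0],P[:,0]*s+P[:,1]*c+pose[1],P[:,2]+z]
def sil(cam,parts,pose,z=0,S=8):
    m=np.zeros((400*S,640*S),np.uint8)
    for P in parts:
        q=np.array([px(cam,p) for p in tf(P,pose,z)])
        cv2.fillConvexPoly(m,cv2.convexHull(np.round((q+.5)*S).astype(np.int32)),1)
    return cv2.resize(m.astype(np.float32),(640,400),interpolation=cv2.INTER_AREA)
def fit(name,pose,masks,z=0):
    def cost(p): 
        return sum(np.abs(sil(c,PARTS[name],p,z,4)-m)[w].sum()/m.sum() for c,(m,w) in masks.items())
    s=np.array(pose)+np.vstack([np.zeros(3),np.diag([.01,.01,.1])])
    r=minimize(cost,pose,method='Nelder-Mead',options=dict(initial_simplex=s,xatol=1e-4,fatol=1e-4,maxiter=150)); return r.x,r.fun
def getmask(cams,name):
    out={}
    for c in cams:
        ctrl.get_image(c); r=ctrl.cut_out(c,name)
        if r: out[c]=np.array(r[0]['mask']).astype(np.float32)
    return out
E
python3 - <<'E'
from fit import *
import pickle
np.set_printoptions(precision=4,suppress=True)
init={'tape_stand':[.51,.235,.08],'fork_key':[.52,-.027,-.3],'tray':[.5,-.28,0]}
res={}
for n,p in init.items():
    M=getmask(('scene','top'),n)
    for c in list(M): 
        ks={c:(M[c],slice(None))}
        w=np.ones((400,640),bool)
        if n in EX: w&=sil(c,EX[n],p)<.01
        M[c]=(M[c],w); print(n,c,fit(n,p,{c:M[c]}))
    x,f=fit(n,p,M); res[n]=x; print(n,'both',x,f)
pickle.dump(res,open('pose.pkl','wb'))
ims={c:cv2.imread('pics/%s0.png'%c[0]) for c in('scene','top')}
outs=[]
for c,cr in(('scene',(250,170,420,310)),('top',(200,190,500,260))):
    S=4 if c=='scene' else 2.6
    im=cv2.resize(ims[c][cr[1]:cr[3],cr[0]:cr[2]],None,fx=S,fy=S,interpolation=cv2.INTER_CUBIC)
    for n in res:
        for P in PARTS[n]:
            q=np.array([px(c,p) for p in tf(P,res[n])]);q=(q+.5-np.array(cr[:2]))*S
            for i in range(8):
                for k in(1,2,4):
                    j=i^k
                    if j>i: cv2.line(im,tuple(int(v) for v in q[i]),tuple(int(v) for v in q[j]),(255,0,255),1)
    cv2.imwrite('pics/ov_%s.png'%c,im)
E
```

```text
tape_stand scene (array([0.5104, 0.2419, 0.0641]), np.float64(0.157428577542305))Traceback (most recent call last):
  File "<stdin>", line 12, in <module>
  File "fit.py", line 20, in fit
    r=minimize(cost,pose,method='Nelder-Mead',options=dict(initial_simplex=s,xatol=1e-4,fatol=1e-4,maxiter=150)); return r.x,r.fun
    res = _minimize_neldermead(fun, x0, args, callback, bounds=bounds,
                               **options)
    fxcc = func(xcc)
    fx = function(np.copy(x), *(wrapper_args + args))
  File "fit.py", line 18, in cost
    return sum(np.abs(sil(c,PARTS[name],p,z,4)-m)[w].sum()/m.sum() for c,(m,w) in masks.items())
  File "fit.py", line 18, in <genexpr>
    return sum(np.abs(sil(c,PARTS[name],p,z,4)-m)[w].sum()/m.sum() for c,(m,w) in masks.items())
                      ~~~^^^^^^^^^^^^^^^^^^^^^
  File "fit.py", line 13, in sil
    q=np.array([px(cam,p) for p in tf(P,pose,z)])
                ~~^^^^^^^
  File "h.py", line 16, in px
    p=ctrl.camera_params(cam);T=np.array(p['T']);c=T[:3,:3].T@(np.array(P)-T[:3,3]);u=c[:2]/c[2];u=u*(1+p['k1']*(u@u))
ValueError: time passes only in moves, steps and waits
```

```bash
sed -i "3a import functools\n@functools.lru_cache\ndef CP(c): return ctrl.camera_params(c)" h.py; sed -i "s/p=ctrl.camera_params(cam)/p=CP(cam)/" h.py
cat > r.py <<'E'
from fit import *
import pickle
np.set_printoptions(precision=4,suppress=True)
init={'tape_stand':[.51,.235,.08],'fork_key':[.52,-.027,-.3],'tray':[.5,-.28,0]}
res={}
for n,p in init.items():
    M=getmask(('scene','top'),n)
    for c in list(M): 
        w=np.ones((400,640),bool)
        if n in EX: w&=sil(c,EX[n],p)<.01
        M[c]=(M[c],w); print(n,c,fit(n,p,{c:M[c]}))
    x,f=fit(n,p,M); res[n]=x; print(n,'both',x,f)
pickle.dump(res,open('pose.pkl','wb'))
ims={c:cv2.imread('pics/%s0.png'%c[0]) for c in('scene','top')}
for c,cr in(('scene',(250,170,420,310)),('top',(200,190,500,260))):
    S=4 if c=='scene' else 2.6
    im=cv2.resize(ims[c][cr[1]:cr[3],cr[0]:cr[2]],None,fx=S,fy=S,interpolation=cv2.INTER_CUBIC)
    for n in res:
        for P in PARTS[n]:
            q=np.array([px(c,p) for p in tf(P,res[n])]);q=(q+.5-np.array(cr[:2]))*S
            for i in range(8):
                for k in(1,2,4):
                    j=i^k
                    if j>i: cv2.line(im,tuple(int(v) for v in q[i]),tuple(int(v) for v in q[j]),(255,0,255),1)
    cv2.imwrite('pics/ov_%s.png'%c,im)
a,b=cv2.imread('pics/ov_scene.png'),cv2.imread('pics/ov_top.png')
h=np.zeros((600,800,3),np.uint8); a=a[:410,:680]; h[:a.shape[0],:a.shape[1]]=a; h[415:415+b.shape[0],:780]=b[:185]
cv2.imwrite('pics/ov.png',h)
E
python3 r.py
```

```text
tape_stand scene (array([0.5122, 0.2418, 0.1181]), np.float64(0.0825657919049263))
tape_stand top (array([0.5059, 0.234 , 0.1272]), np.float64(0.07774858921766281))
tape_stand both [0.5067 0.2338 0.1348] 0.20822910964488983
fork_key scene (array([ 0.5197, -0.0234, -0.2882]), np.float64(0.2162456512451172))
fork_key top (array([ 0.5367, -0.0143, -0.4761]), np.float64(1.1204584836959839))
fork_key both [ 0.5201 -0.0231 -0.2934] 1.3489218950271606
tray scene (array([ 0.5062, -0.2725, -0.0779]), np.float64(0.1953524798154831))
tray top (array([ 0.5017, -0.2774, -0.0457]), np.float64(0.02569851651787758))
tray both [ 0.503  -0.2776 -0.0476] 0.25656357407569885
```

View pics/ov.png

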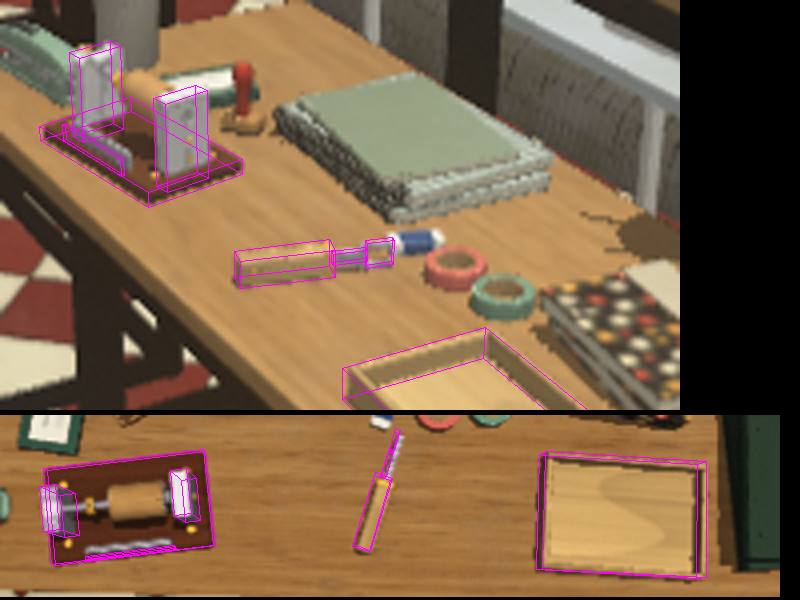

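The overlay fits the stand, key and tray well: stand near (0.507, 0.234), key at (0.520, -0.023) with yaw -0.29. The next step is to pick up the key.

```bash
cat > go.py <<'E'
from h import *
import sys
np.set_printoptions(precision=4,suppress=True)
x,y,z,yaw=map(float,sys.argv[1:5])
o=ctrl.get_obs(); Rm=R.from_rotvec(o['tool_rot']).as_matrix(); p=np.array(o['tool_pos'])
print('t',o['t'],'p',p,'yaw toolx',np.arctan2(Rm[1,0],Rm[0,0]),'F',np.array(o['contact_force']),'open',o['opening'],'q6',o['q'][5])
for k in(0,np.pi):
    c,s=np.cos(yaw+k),np.sin(yaw+k); Rt=np.array([[c,s,0],[s,-c,0],[0,0,-1]])
    print('d',Rm.T@(np.array([x,y,z])-p),'rot',R.from_matrix(Rm.T@Rt).as_rotvec())
E
python3 go.py .52 -.023 .12 -.29; python3 go.py .52 -.023 .011 -.29
```

```text
t 2.6 p [0.2467 0.5742 0.2393] yaw toolx 2.735815022647809 F [-0.5351  0.24   -0.3982] open 0.08533033332652087 q6 -0.1189800276112492
d [-0.4869 -0.4409  0.1193] rot [ 0.     -0.      3.0258]
d [-0.4869 -0.4409  0.1193] rot [ 0.      0.     -0.1158]
t 2.6 p [0.2467 0.5742 0.2393] yaw toolx 2.735815022647809 F [-0.5351  0.24   -0.3982] open 0.08533033332652087 q6 -0.1189800276112492
d [-0.4869 -0.4409  0.2283] rot [ 0.     -0.      3.0258]
d [-0.4869 -0.4409  0.2283] rot [ 0.      0.     -0.1158]
```

```bash
D='-0.487 -0.441'; python3 -m jog '0.085 -.49 -.44 .1 0 0 -.116; 0.085 -.49 -.44 .1 0 0 -.116; 0.085 -.487 -.441 .1 0 0 -.116; 0.085 -.487 -.441 .1 0 0 -.116; 0.085 -.487 -.441 .1 0 0 -.116; 0.085 -.487 -.441 .1 0 0 -.116; 0.085 -.487 -.441 .1 0 0 -.116; 0.085 -.487 -.441 .1 0 0 -.116; 0.085 -.487 -.441 .1 0 0 -.116; 0.085 -.487 -.441 .1 0 0 -.116; 0.085 -.487 -.441 .1 0 0 -.116; 0.085 -.487 -.441 .1 0 0 -.116; 0.085 -.487 -.441 .1 0 0 -.116; 0.085 -.487 -.441 .1 0 0 -.116; 0.085 -.487 -.441 .1 0 0 -.116; 0.085 -.487 -.441 .1 0 0 -.116; 0.06 -.487 -.441 .1 0 0 -.116; 0.06 -.487 -.441 .1 0 0 -.116; 0.06 -.487 -.441 .1 0 0 -.116; 0.06 -.487 -.441 .1 0 0 -.116' 60; python3 go.py .52 -.023 .011 -.29
python3 - <<'E'
from h import *
snap('top','t1.png',(300,170,400,260),6); snap('scene','s1.png',(280,150,400,270),6)
E
```

```text
t: 4.27
tool_pos: [0.5198, -0.0223, 0.1394]
tool_rot: [0.452, 3.109, 0.0]
contact_force: [0.4, -0.4, 0.5]
opening: 0.0599
grip_force: 0.0
t 4.2667 p [ 0.5198 -0.0223  0.1394] yaw toolx 2.852957374248078 F [ 0.4487 -0.3554  0.5486] open 0.05986857405619806 q6 -1.468331027585212
d [-0.0004 -0.0007  0.1284] rot [-0.      0.0004 -3.1402]
d [-0.0004 -0.0007  0.1284] rot [0.0003 0.     0.0014]
```

View pics/t1.png

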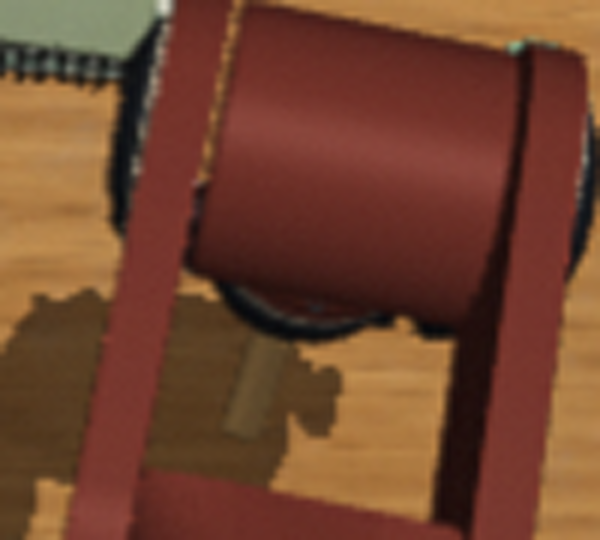

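The top view is blocked by the arm; only the handle's end shows, at (255,390). I go down on the fitted pose.

```bash
python3 -m jog '.06 0 -.0005 .04 0 0 0; .06 0 -.0005 .08 0 0 0; .06 0 -.0005 .11 0 0 0; .06 0 -.0005 .128 0 0 0; .06 0 -.0005 .128 0 0 0; 0 0 -.0005 .128 0 0 0; 0 0 -.0005 .128 0 0 0; 0 0 -.0005 .128 0 0 0; 0 0 -.0005 .128 0 0 0; 0 0 -.0005 .128 0 0 0; 0 0 -.0005 .128 0 0 0; 0 0 -.0005 .128 0 0 0; 0 0 -.0005 .128 0 0 0' 120; python3 -m jog '0 0 0 -.04 0 0 0; 0 0 0 -.08 0 0 0; 0 0 0 -.12 0 0 0; 0 0 0 -.16 0 0 0; 0 0 0 -.16 0 0 0; 0 0 0 -.16 0 0 0'
python3 - <<'E'
from fit import *
snap('scene','s2.png',(250,120,410,260),5)
for c in('scene','top'):
    print(c,[ (n,[(np.round(r['xy'],1).tolist(),round(r['p'],2)) for r in ctrl.tip_of(c,n)[:2]]) for n in('fork_slot','fork_key')])
E
```

```text
t: 5.45
tool_pos: [0.5221, -0.024, 0.0143]
tool_rot: [0.453, 3.104, 0.0]
contact_force: [-1.6, 0.7, 6.3]
opening: 0.0152
grip_force: 118.5
t: 5.95
tool_pos: [0.5224, -0.0241, 0.1762]
tool_rot: [0.452, 3.1, -0.001]
contact_force: [-0.1, 0.6, -1.1]
opening: 0.0155
grip_force: 117.7
scene [('fork_slot', [([345.4, 186.0], 0.54)]), ('fork_key', [([326.4, 189.6], 0.56), ([286.6, 193.3], 0.51)])]
top [('fork_slot', [([249.3, 225.5], 0.64)]), ('fork_key', [([346.1, 224.2], 0.42)])]
```

View pics/s2.png

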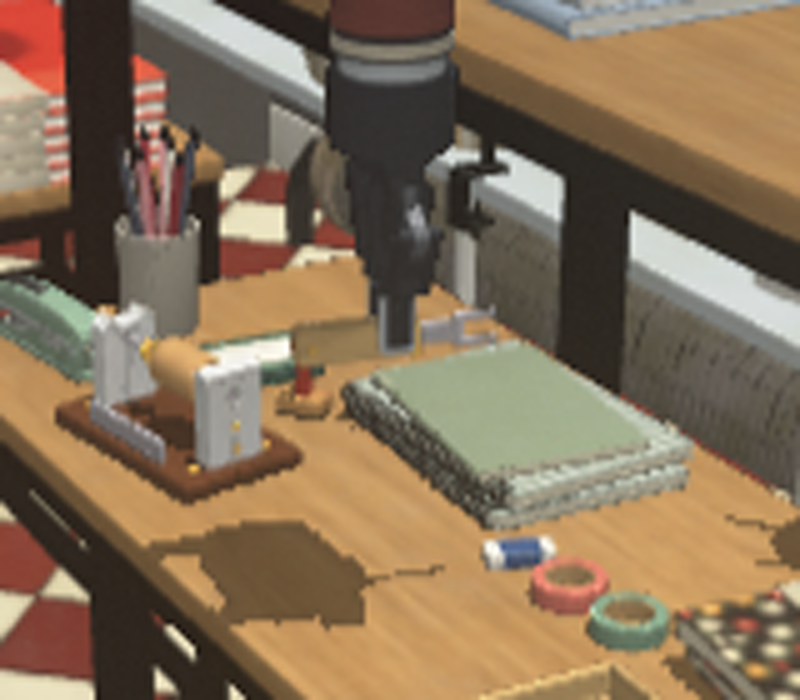

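Key held: the picture shows it level in the jaws at (390,335), with the fork pointing away. Next I estimate the collar's position in the first top picture.

```bash
python3 - <<'E'
from fit import *
np.set_printoptions(precision=4,suppress=True)
im=cv2.imread('pics/t0.png'); hsv=cv2.cvtColor(im,cv2.COLOR_BGR2HSV)
s=np.array([.506,.2335]);yaw=.13
c,sn=np.cos(yaw),np.sin(yaw)
# profile along spindle axis in stand y, at z=62 line and slightly above
m=cv2.resize(im,None,fx=1,fy=1)
for off in(0,.006):
  for y in np.arange(.0,.07,.0025):
    P=[s[0]+off*c-y*sn,s[1]+off*sn+y*c,.067]
    q=px('top',P); v=cv2.getRectSubPix(im,(1,1),(float(q[0]),float(q[1])))[0,0]
    print(off,'%.4f'%y,np.round(q,1),v[::-1])
E
python3 go.py .443 .262 .176 .13
```

```text
0 0.0000 [245.  223.1] [197 145  82]
0 0.0025 [244.  223.2] [197 142  83]
0 0.0050 [243.1 223.3] [195 142  80]
0 0.0075 [242.1 223.4] [185 140  92]
0 0.0100 [241.1 223.5] [169 146 131]
0 0.0125 [240.2 223.7] [156 146 147]
0 0.0150 [239.2 223.8] [156 147 151]
0 0.0175 [238.2 223.9] [157 149 153]
0 0.0200 [237.2 224. ] [158 152 158]
0 0.0225 [236.3 224.1] [147 135 131]
0 0.0250 [235.3 224.2] [184 146  89]
0 0.0275 [234.3 224.3] [173 133  69]
0 0.0300 [233.4 224.4] [161 125  71]
0 0.0325 [232.4 224.6] [163 140 115]
0 0.0350 [231.4 224.7] [157 146 145]
0 0.0375 [230.5 224.8] [154 147 150]
0 0.0400 [229.5 224.9] [157 149 153]
0 0.0425 [228.5 225. ] [161 153 157]
0 0.0450 [227.5 225.1] [157 149 153]
0 0.0475 [226.6 225.2] [153 146 150]
0 0.0500 [225.6 225.3] [150 143 146]
0 0.0525 [224.6 225.5] [148 141 144]
0 0.0550 [223.7 225.6] [149 141 145]
0 0.0575 [222.7 225.7] [165 159 159]
0 0.0600 [221.7 225.8] [211 206 202]
0 0.0625 [220.8 225.9] [230 226 222]
0 0.0650 [219.8 226. ] [229 226 221]
0 0.0675 [218.8 226.1] [228 225 221]
0 0.0700 [217.9 226.2] [228 225 220]
0.006 0.0000 [244.8 220.8] 
[... 675 characters left out ...]
6 45 32]
0.006 0.0450 [227.4 222.8] [76 61 55]
0.006 0.0475 [226.4 222.9] [76 73 71]
0.006 0.0500 [225.4 223. ] [76 74 74]
0.006 0.0525 [224.5 223.1] [78 76 76]
0.006 0.0550 [223.5 223.2] [90 87 86]
0.006 0.0575 [222.5 223.4] [135 132 128]
0.006 0.0600 [221.6 223.5] [189 185 181]
0.006 0.0625 [220.6 223.6] [214 210 206]
0.006 0.0650 [219.6 223.7] [221 218 214]
0.006 0.0675 [218.7 223.8] [224 221 217]
0.006 0.0700 [217.7 223.9] [226 222 218]
t 6.2 p [ 0.5186 -0.0234  0.169 ] yaw toolx 2.8517447266440827 F [-0.0566 -0.0374 -1.0008] open 0.015308540393364553 q6 -1.4695147007727296
d [ 0.154   0.2519 -0.0065] rot [-0.0055 -0.0006  2.7217]
d [ 0.154   0.2519 -0.0065] rot [ 0.0004 -0.004  -0.4198]
```

Run:
```python
import cv2
im=cv2.imread('pics/t0.png')[205:250,205:275]
cv2.imwrite('pics/t0z.png',cv2.resize(im,None,fx=11,fy=11,interpolation=cv2.INTER_NEAREST))
```

```text
(no output)
```

View pics/t0z.png

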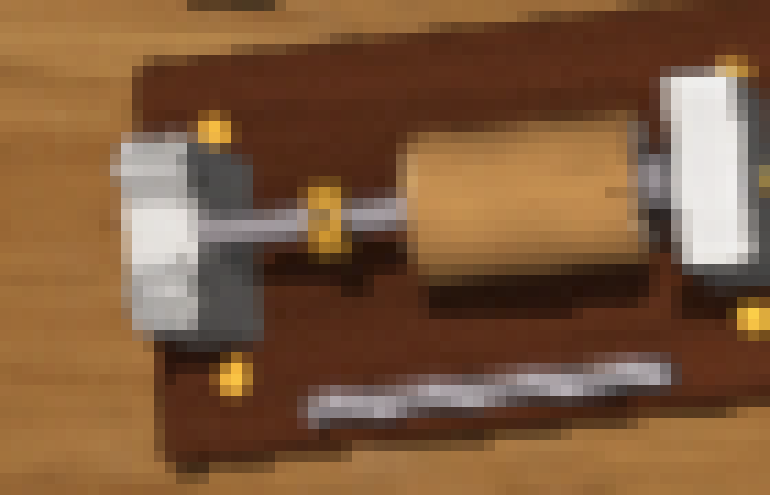

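The zoomed view shows the collar at (325,215), about 31 mm along the stand, so the gap to the notched bracket is about 25 mm. First I touch the key down on the bench to learn its height in the grip.

```bash
python3 -m jog '0 0 0 .04 0 0 0; 0 0 0 .08 0 0 0; 0 0 0 .12 0 0 0; 0 0 0 .146 0 0 0; 0 0 0 .15 0 0 0; 0 0 0 .15 0 0 0; 0 0 0 .15 0 0 0;0 0 0 .15 0 0 0;0 0 0 .15 0 0 0'; for i in 1 2 3 4 5; do python3 -m jog '0 0 0 .0015 0 0 0; 0 0 0 .0015 0 0 0; 0 0 0 .0015 0 0 0'|grep -E 'pos|force: \['; done
```

```text
t: 6.95
tool_pos: [0.5215, -0.024, 0.0235]
tool_rot: [0.453, 3.105, -0.0]
contact_force: [0.3, 0.2, -0.4]
opening: 0.0148
grip_force: 117.7
tool_pos: [0.5202, -0.0237, 0.0204]
contact_force: [-0.3, 0.7, -0.5]
tool_pos: [0.5198, -0.0236, 0.0182]
contact_force: [0.2, -0.2, -1.0]
tool_pos: [0.5198, -0.0237, 0.0166]
contact_force: [-0.2, 1.0, -1.6]
tool_pos: [0.5198, -0.0237, 0.0151]
contact_force: [0.3, 0.2, -0.5]
tool_pos: [0.5202, -0.0237, 0.0143]
contact_force: [-2.0, -0.2, 2.6]
```

```bash
python3 -m jog '0 0 0 -.04 0 0 0; 0 0 0 -.08 0 0 0; 0 0 0 -.105 0 0 0;0 0 0 -.11 0 0 0;0 0 0 -.11 0 0 0'; python3 go.py .3912 .2629 .1245 .13; python3 go.py .3912 .2629 .0645 .13
```

```text
t: 8.62
tool_pos: [0.5217, -0.024, 0.1265]
tool_rot: [0.453, 3.103, -0.0]
contact_force: [0.1, 0.8, -1.4]
opening: 0.0151
grip_force: 117.7
t 8.6167 p [ 0.5217 -0.024   0.1265] yaw toolx 2.8517858619256 F [ 0.1404  0.7937 -1.4435] open 0.015059873231023124 q6 -1.4695335126241147
d [0.207  0.2376 0.0009] rot [0.0077 0.0008 2.7218]
d [0.207  0.2376 0.0009] rot [-0.0006  0.0056 -0.4198]
t 8.6167 p [ 0.5217 -0.024   0.1265] yaw toolx 2.8517858619256 F [ 0.1404  0.7937 -1.4435] open 0.015059873231023124 q6 -1.4695335126241147
d [0.2074 0.2376 0.0609] rot [0.0077 0.0008 2.7218]
d [0.2074 0.2376 0.0609] rot [-0.0006  0.0056 -0.4198]
```

```bash
python3 -m jog '0 .205 .237 0 0 0 -.42; 0 .205 .237 0 0 0 -.42; 0 .205 .237 0 0 0 -.42; 0 .205 .237 0 0 0 -.42; 0 .205 .237 0 0 0 -.42; 0 .205 .237 0 0 0 -.42; 0 .205 .237 0 0 0 -.42; 0 .205 .237 0 0 0 -.42; 0 .205 .237 0 0 0 -.42; 0 .205 .237 0.03 0 0 -.42; 0 .205 .237 0.055 0 0 -.42; 0 .205 .237 0.055 0 0 -.42; 0 .205 .237 0.055 0 0 -.42; 0 .205 .237 0.055 0 0 -.42; 0 .205 .237 0.055 0 0 -.42'; python3 go.py .3912 .2629 .0645 .13;  python3 - <<'E'
from fit import *
snap('scene','s3.png',(240,150,340,230),8)
E
```

```text
t: 9.87
tool_pos: [0.3923, 0.2621, 0.0701]
tool_rot: [-0.203, 3.133, 0.001]
contact_force: [-0.5, 0.4, -1.1]
opening: 0.0153
grip_force: 117.8
t 9.8667 p [0.3923 0.2621 0.0701] yaw toolx -3.012094861951125 F [-0.5084  0.4157 -1.088 ] open 0.015306691947729373 q6 -1.269225879908487
d [0.001  0.001  0.0056] rot [ 0.0033 -0.0009  3.1411]
d [0.001  0.001  0.0056] rot [ 0.0006  0.0021 -0.0005]
```

View pics/s3.png

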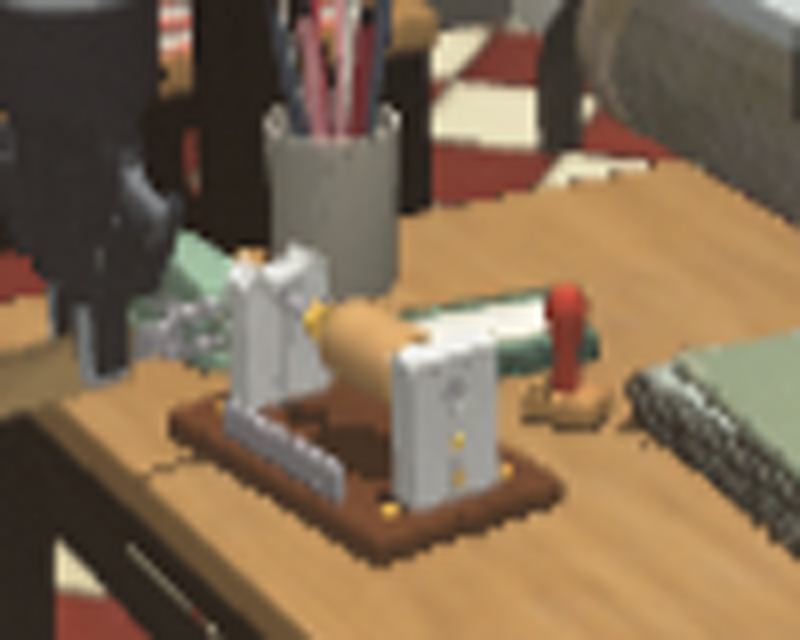

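The view shows the key left of the notched bracket, its blade around (185,325). I compare that with the prediction.

Run:
```python
from fit import *
np.set_printoptions(precision=1,suppress=True)
o=ctrl.get_obs();t=np.array(o['tool_pos']);print(t.round(4))
im=ctrl.get_image('scene')[:,:,::-1]
S=8;cr=(240,150,340,225);v=cv2.resize(im[cr[1]:cr[3],cr[0]:cr[2]],None,fx=S,fy=S,interpolation=cv2.INTER_CUBIC)
def draw(parts,pose,z,col):
    for P in parts:
        q=(np.array([px('scene',p) for p in tf(P,pose,z)])+.5-np.array(cr[:2]))*S
        for i in range(8):
            for k in(1,2,4):
                if i^k>i: cv2.line(v,tuple(int(a) for a in q[i]),tuple(int(a) for a in q[i^k]),col,1)
k=[t[0]-.002*.99,t[1]-.002*.13,.13]
draw(PARTS['fork_key'],k,t[2]-.0145,(255,0,255))
draw(PARTS['tape_stand'],[.506,.2335,.13],0,(255,255,0))
cv2.imwrite('pics/s3o.png',v)
```

```text
[0.4 0.3 0.1]
```

View pics/s3o.png

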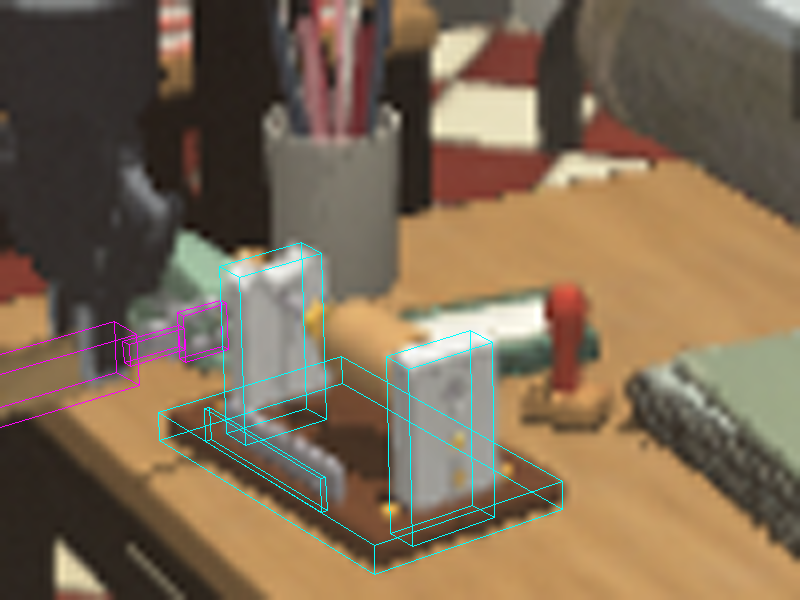

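```bash
python3 -m jog '0 -.001 0 .004 0 0 0;0 -.001 0 .004 0 0 0;0 -.001 0 .004 0 0 0;0 -.001 0 .004 0 0 0' >/dev/null; python3 go.py .3912 .2629 .0645 .13; python3 go.py .4418 .2695 .0645 .13|grep ^d
```

```text
t 10.3 p [0.3922 0.2621 0.0649] yaw toolx -3.011422193623844 F [ 0.251  -0.2708  0.3192] open 0.015346956013591994 q6 -1.2697477237101669
d [0.0009 0.0009 0.0004] rot [-0.0001  0.     -3.1414]
d [0.0009 0.0009 0.0004] rot [0.     0.0001 0.0002]
d [-0.0501  0.0009  0.0004] rot [-0.0001  0.     -3.1414]
d [-0.0501  0.0009  0.0004] rot [0.     0.0001 0.0002]
```

```bash
python3 -m jog '0 -.01 .001 .0005 0 0 0;0 -.02 .001 .0005 0 0 0;0 -.028 .001 .0005 0 0 0;0 -.031 .001 .0005 0 0 0;0 -.034 .001 .0005 0 0 0;0 -.037 .001 .0005 0 0 0;0 -.039 .001 .0005 0 0 0;0 -.041 .001 .0005 0 0 0;0 -.041 .001 .0005 0 0 0;0 -.041 .001 .0005 0 0 0'; python3 -m jog '0 -.003 0 0 0 0 0; 0 -.006 0 0 0 0 0; 0 -.009 0 0 0 0 0;0 -.011 0 0 0 0 0;0 -.011 0 0 0 0 0;0 -.011 0 0 0 0 0'; python3 go.py .4418 .2695 .0645 .13
```

```text
t: 11.13
tool_pos: [0.4326, 0.2684, 0.0643]
tool_rot: [0.204, -3.135, 0.0]
contact_force: [-0.3, -0.1, -0.8]
opening: 0.0154
grip_force: 117.8
t: 11.63
tool_pos: [0.4438, 0.2699, 0.0643]
tool_rot: [0.204, -3.135, 0.0]
contact_force: [0.5, 0.2, -0.6]
opening: 0.0151
grip_force: 117.8
t 11.6333 p [0.4438 0.2699 0.0643] yaw toolx -3.0114815163710045 F [ 0.4866  0.2251 -0.6472] open 0.015079955836998143 q6 -1.297843085190882
d [ 0.002  -0.0001 -0.0002] rot [ 0.0001 -0.     -3.1415]
d [ 0.002  -0.0001 -0.0002] rot [-0.     -0.0001  0.0001]
```

```bash
cat > f.py <<'E'
from h import *
F=[];P=[]
for _ in range(3):
    o=ctrl.get_obs(); F.append(o['contact_force']);P.append(o['tool_pos']); ctrl.get_image('scene')
F=np.mean(F,0);P=np.mean(P,0)-[.506,.2335,0];c,s=np.cos(.13),np.sin(.13)
M=np.array([[c,s,0],[-s,c,0],[0,0,1]])
print('t %.2f'%o['t'],'pos mm',(M@P*1000).round(2),'F',(M@F).round(2),'wt',np.round(o['wrist_torque'],2), 'yaw',R.from_rotvec(o['tool_rot']).as_rotvec().round(4))
E
python3 f.py
python3 -m jog '0 0 -.003 0 0 0 0;0 0 -.005 0 0 0 0;0 0 -.006 0 0 0 0;0 0 -.006 0 0 0 0'>/dev/null; python3 f.py
for i in 1 2 3; do python3 -m jog '0 0 -.001 0 0 0 0;0 0 -.001 0 0 0 0'>/dev/null; python3 f.py; done
```

```text
t 11.73 pos mm [-57.11  44.15  64.25] F [-0.04 -0.02 -1.05] wt [-0.05  0.02 -0.01] yaw [ 2.0440e-01 -3.1347e+00  1.0000e-04]
t 12.22 pos mm [-57.15  37.97  64.31] F [ 0.18 -0.43 -0.86] wt [ 0.04 -0.06 -0.01] yaw [-2.0400e-01  3.1349e+00  1.0000e-04]
t 12.53 pos mm [-57.13  37.14  64.31] F [ 0.29  0.15 -0.55] wt [-0.01  0.07  0.  ] yaw [-0.2045  3.1349 -0.    ]
t 12.85 pos mm [-57.14  36.11  64.28] F [ 0.15 -0.02 -0.8 ] wt [-0.01  0.08  0.02] yaw [ 2.0430e-01 -3.1349e+00  1.0000e-04]
t 13.17 pos mm [-57.13  35.09  64.31] F [-0.02 -0.12 -0.92] wt [ 0.03 -0.03 -0.02] yaw [-0.2043  3.1349 -0.    ]
```

```bash
for i in 1 2 3 4 5; do python3 -m jog '0 0 -.0007 0 0 0 0;0 0 -.0007 0 0 0 0'>/dev/null; python3 f.py; done
```

```text
t 13.48 pos mm [-57.13  34.42  64.3 ] F [ 0.43  0.17 -0.91] wt [ 0.06  0.01 -0.01] yaw [ 0.2043 -3.1349  0.    ]
t 13.80 pos mm [-57.14  33.71  64.29] F [-0.45 -0.24 -0.67] wt [0.01 0.02 0.04] yaw [-0.2042  3.1349 -0.    ]
t 14.12 pos mm [-57.13  33.02  64.3 ] F [ 0.2   0.06 -0.33] wt [ 0.01 -0.02  0.05] yaw [-0.2043  3.1349  0.    ]
t 14.43 pos mm [-57.13  32.32  64.3 ] F [ 0.08  0.55 -0.87] wt [-0.01  0.06 -0.05] yaw [-0.2042  3.1349 -0.    ]
t 14.75 pos mm [-57.12  31.7   64.32] F [ 0.23  0.79 -0.62] wt [ 0.04 -0.    0.05] yaw [-2.0430e-01  3.1349e+00  2.0000e-04]
```

```bash
for i in 1 2 3 4; do python3 -m jog '0 0 -.0006 0 0 0 0;0 0 -.0006 0 0 0 0'>/dev/null; python3 f.py; done
```

```text
t 15.07 pos mm [-57.11  31.48  64.37] F [-0.22  3.26 -1.3 ] wt [0.53 0.12 0.18] yaw [-2.0470e-01  3.1347e+00  1.4000e-03]
t 15.38 pos mm [-57.12  30.82  64.37] F [-0.69  4.34 -1.4 ] wt [0.77 0.13 0.22] yaw [-2.0470e-01  3.1348e+00  1.0000e-03]
t 15.70 pos mm [-57.09  30.    64.37] F [-0.27  4.94 -1.13] wt [0.86 0.1  0.3 ] yaw [-2.0440e-01  3.1348e+00  6.0000e-04]
t 16.02 pos mm [-57.1   29.42  64.36] F [-0.01  5.51 -1.05] wt [0.84 0.11 0.3 ] yaw [-2.0440e-01  3.1348e+00  7.0000e-04]
```

```bash
for i in 1 2 3 ; do python3 -m jog '0 0 -.0008 0 0 0 0;0 0 -.0015 0 0 0 0'>/dev/null; python3 f.py; done;  python3 -m jog '0 0 -.0006 0 0 0 0;0 0 -.0008 0 0 0 0'>/dev/null; python3 f.py
```

```text
t 16.33 pos mm [-57.1   28.06  64.37] F [-0.06  6.27 -0.73] wt [0.96 0.18 0.29] yaw [-2.0440e-01  3.1349e+00  1.3000e-03]
t 16.65 pos mm [-57.12  26.73  64.39] F [-0.68  6.33 -0.93] wt [1.01 0.19 0.32] yaw [-2.0450e-01  3.1348e+00  1.9000e-03]
t 16.97 pos mm [-57.14  25.44  64.38] F [-0.02  7.46 -1.36] wt [1.28 0.2  0.43] yaw [-2.0470e-01  3.1348e+00  2.7000e-03]
t 17.28 pos mm [-57.16  24.78  64.38] F [-0.21  7.68 -1.26] wt [1.26 0.21 0.45] yaw [-2.0490e-01  3.1349e+00  3.0000e-03]
```

```bash
python3 -m jog '0 0 -.0005 0 0 0 0;0 0 -.0009 0 0 0 0'>/dev/null; python3 f.py; python3 -m jog '0 0 -.0004 0 0 0 0;0 0 -.0004 0 0 0 0'>/dev/null; python3 f.py; python3 f.py
```

```text
t 17.60 pos mm [-57.16  23.96  64.39] F [ 0.06  7.92 -1.3 ] wt [1.37 0.25 0.47] yaw [-0.2049  3.1349  0.0033]
t 17.92 pos mm [-57.17  23.65  64.39] F [-0.13  8.93 -1.29] wt [1.35 0.24 0.45] yaw [-0.2051  3.1349  0.0036]
t 18.07 pos mm [-57.16  23.66  64.4 ] F [-0.56  8.32 -1.67] wt [1.36 0.26 0.46] yaw [-0.2052  3.1349  0.0035]
```

```bash
python3 -m jog '0 0 -.0003 0 0 0 0;0 0 -.0006 0 0 0 0;0 0 -.0006 0 0 0 0'>/dev/null; python3 f.py; python3 f.py
```

```text
t 18.47 pos mm [-57.17  23.12  64.41] F [-0.24  8.9  -1.02] wt [1.4  0.27 0.46] yaw [-0.2051  3.1349  0.0038]
t 18.62 pos mm [-57.18  23.14  64.4 ] F [-0.21  8.9  -2.03] wt [1.4  0.28 0.48] yaw [ 0.2051 -3.1349 -0.0038]
```

```bash
python3 -m jog '0 0 0 -.001 0 0 0;0 0 0 -.002 0 0 0;0 0 0.0001 -.003 0 0 0;0 0 0.0001 -.003 0 0 0'>/dev/null; python3 f.py; python3 -m jog '0 0 0.0001 -.001 0 0 0;0 0 0.0003 -.002 0 0 0;0 0 0.0003 -.002 0 0 0'>/dev/null; python3 f.py
```

```text
t 19.10 pos mm [-57.61  23.18  66.92] F [-0.06  8.67 -3.38] wt [1.5  0.29 0.49] yaw [ 0.2049 -3.1338 -0.0036]
t 19.50 pos mm [-57.7   23.48  68.82] F [ 0.14  8.63 -3.73] wt [1.5  0.35 0.5 ] yaw [ 0.2049 -3.1337 -0.0036]
```

```bash
for i in 1 2 3; do python3 -m jog '0 0 0.0001 -.001 0 0 0;0 0 0.0003 -.0018 0 0 0;0 0 0.0003 -.0018 0 0 0'>/dev/null; python3 f.py; done
```

```text
t 19.90 pos mm [-57.75  23.77  70.59] F [ 0.39  8.79 -3.96] wt [1.47 0.25 0.43] yaw [ 0.205  -3.1335 -0.0035]
t 20.30 pos mm [-57.73  24.08  72.41] F [ 0.01  8.95 -3.72] wt [1.53 0.37 0.53] yaw [ 0.205  -3.1336 -0.0035]
t 20.70 pos mm [-57.7   24.39  74.24] F [-0.25  8.8  -3.09] wt [1.52 0.38 0.45] yaw [ 0.205  -3.1337 -0.0036]
```

```bash
for i in 1 2 3; do python3 -m jog '0 0 0.0001 -.001 0 0 0;0 0 0.0002 -.002 0 0 0;0 0 0.0002 -.002 0 0 0'>/dev/null; python3 f.py; done;  python3 - <<'E'
from fit import *
snap('scene','s4.png',(240,150,340,225),8)
E
```

```text
t 21.10 pos mm [-57.62  24.58  76.33] F [ 0.43  8.41 -3.05] wt [1.45 0.32 0.46] yaw [ 0.2049 -3.1339 -0.0037]
t 21.50 pos mm [-57.59  24.78  78.36] F [-0.11  8.61 -3.25] wt [1.5  0.36 0.47] yaw [ 0.205  -3.1339 -0.0036]
t 21.90 pos mm [-57.53  24.98  80.43] F [ 0.18  8.47 -2.83] wt [1.41 0.27 0.49] yaw [ 0.205  -3.134  -0.0037]
```

View pics/s4.png

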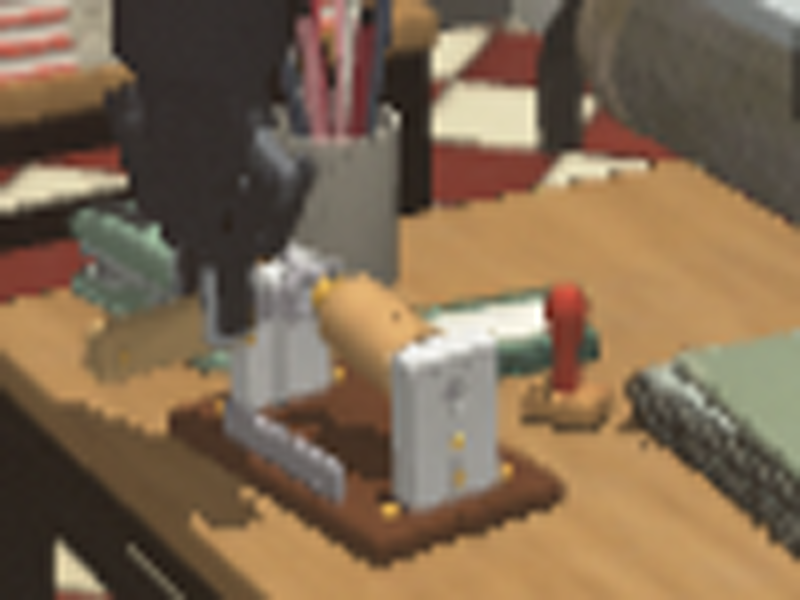

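The core is tilted with its sprung end up at (335,290), so the pin is free. Now I let the spring out and then lower.

```bash
python3 -m jog '0 0 .001 0 0 0 0;0 0 0.002 -.0003 0 0 0;0 0 0.003 -.0005 0 0 0;0 0 0.004 -.0006 0 0 0;0 0 0.004 -.0006 0 0 0'>/dev/null; python3 f.py; python3 -m jog '0 0 .001 0 0 0 0;0 0 0.002 -.0003 0 0 0;0 0 0.003 -.0005 0 0 0;0 0 0.004 -.0006 0 0 0;0 0 0.004 -.0006 0 0 0'>/dev/null; python3 f.py;python3 -m jog '0 0 .001 0 0 0 0;0 0 0.002 -.0003 0 0 0;0 0 0.003 -.0005 0 0 0;0 0 0.004 -.0006 0 0 0;0 0 0.004 -.0006 0 0 0'>/dev/null; python3 f.py
```

```text
t 22.52 pos mm [-57.59  28.49  80.86] F [-0.6   6.45 -2.47] wt [1.14 0.28 0.32] yaw [ 2.0470e-01 -3.1339e+00 -1.5000e-03]
t 23.08 pos mm [-57.35  31.94  81.64] F [-0.53  4.14 -2.64] wt [0.8  0.24 0.23] yaw [ 2.0440e-01 -3.1346e+00  3.0000e-04]
t 23.65 pos mm [-57.08  35.71  82.5 ] F [ 0.1   0.   -1.62] wt [-0.12  0.04 -0.01] yaw [-2.0420e-01  3.1349e+00 -9.0000e-04]
```

```bash
python3 -m jog '0 0 0 .001 0 0 0;0 0 0.0005 .002 0 0 0;0 0 0.001 .003 0 0 0;0 0 0.001 .004 0 0 0;0 0 0.001 .004 0 0 0'>/dev/null; python3 f.py; for i in 1 2 3; do python3 -m jog '0 0 0 .0008 0 0 0;0 0 0 .0008 0 0 0;0 0 0 .0008 0 0 0'>/dev/null; python3 f.py; done
```

```text
t 24.22 pos mm [-57.03  37.06  78.55] F [ 0.29 -0.28 -0.84] wt [-0.01  0.02  0.02] yaw [-2.0440e-01  3.1346e+00  2.0000e-04]
t 24.62 pos mm [-57.12  36.98  77.73] F [-0.12  0.53 -0.95] wt [ 0.02 -0.01 -0.04] yaw [-2.0430e-01  3.1348e+00  1.0000e-04]
t 25.02 pos mm [-57.17  36.96  76.85] F [-0.06 -0.12 -0.67] wt [-0.02 -0.02 -0.01] yaw [ 0.2044 -3.1349  0.    ]
t 25.42 pos mm [-57.15  36.96  76.07] F [ 0.37  0.23 -0.37] wt [-0.    0.05 -0.01] yaw [-0.2043  3.1349  0.    ]
```

```bash
python3 -m jog '0 .006 0 0 0 0 0;0 .012 0 0 0 0 0;0 .02 0 0 0 0 0;0 .03 0 0 0 0 0;0 .04 0 0 0 0 0;0 .05 0 0 0 0 0;0 .06 0 0 0 0 0;0 .06 0 0 0 0 0;0 .06 0 0 0 0 0'; python3 f.py
python3 - <<'E'
from fit import *
snap('scene','s5.png',(240,150,340,225),8)
E
python3 go.py .52 -.024 .15 -.29
```

```text
t: 26.22
tool_pos: [0.3845, 0.2549, 0.0762]
tool_rot: [-0.205, 3.134, 0.0]
contact_force: [0.8, -0.1, -0.5]
opening: 0.0153
grip_force: 118.0
t 26.32 pos mm [-117.18   37.03   76.32] F [ 0.51  0.03 -0.9 ] wt [ 0.    0.   -0.03] yaw [-2.0440e-01  3.1339e+00  4.0000e-04]
t 26.4167 p [0.3856 0.2551 0.0764] yaw toolx -3.011582396975841 F [-1.068  -0.4709 -0.672 ] open 0.015071842183385437 q6 -1.2775430781949577
d [-0.0971 -0.2941 -0.0736] rot [-0.0008  0.0004 -2.7216]
d [-0.0971 -0.2941 -0.0736] rot [0.0003 0.0006 0.42  ]
```

View pics/s5.png

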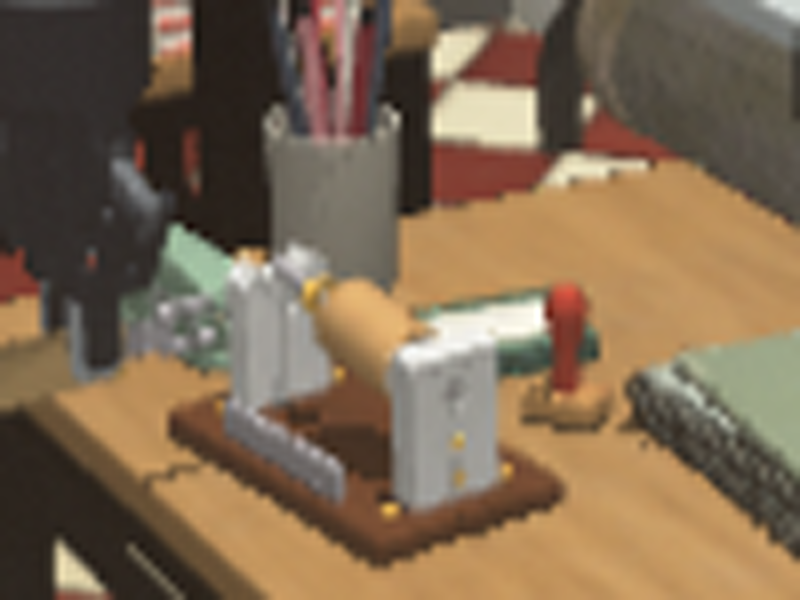

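The sprung end now rests raised on the bracket, with the collar at (318,290), and the key is clear of it. I lay the key back.

```bash
python3 -m jog '0 0 0 -.04 0 0 0;0 -.097 -.294 -.04 0 0 .42;0 -.097 -.294 -.04 0 0 .42;0 -.097 -.294 -.04 0 0 .42;0 -.097 -.294 -.04 0 0 .42;0 -.097 -.294 -.04 0 0 .42;0 -.097 -.294 -.04 0 0 .42;0 -.097 -.294 -.04 0 0 .42;0 -.097 -.294 -.04 0 0 .42;0 -.097 -.294 -.04 0 0 .42;0 -.097 -.294 0 0 0 .42;0 -.097 -.294 .035 0 0 .42;0 -.097 -.294 .054 0 0 .42;0 -.097 -.294 .054 0 0 .42;0 -.097 -.294 .054 0 0 .42;0 -.097 -.294 .054 0 0 .42'; python3 go.py .52 -.024 .0145 -.29
```

```text
t: 27.75
tool_pos: [0.5207, -0.0238, 0.0237]
tool_rot: [0.452, 3.106, -0.0]
contact_force: [-0.3, -0.3, -0.4]
opening: 0.0151
grip_force: 118.1
t 27.75 p [ 0.5207 -0.0238  0.0237] yaw toolx 2.8522959430490684 F [-0.328  -0.2678 -0.4227] open 0.015078507046726999 q6 -1.4701135773110896
d [ 0.0006 -0.0004  0.0092] rot [-0.0038  0.0005 -3.1409]
d [ 0.0006 -0.0004  0.0092] rot [0.0003 0.0024 0.0007]
```

```bash
python3 -m jog '0 0 0 .005 0 0 0;0 0 0 .0078 0 0 0;0 0 0 .0078 0 0 0;0 0 0 .0078 0 0 0;0 0 0 .0078 0 0 0'; python3 -m jog '.06 0 0 0 0 0 0;.06 0 0 0 0 0 0;.06 0 0 0 0 0 0;.06 0 0 0 0 0 0;.06 0 0 0 0 0 0;.06 0 0 -.02 0 0 0;.06 0 0 -.06 0 0 0;.07 0 0 -.1 0 0 0;.07 0 0 -.14 0 0 0;.07 0 0 -.14 0 0 0;.07 0 0 -.14 0 0 0'
python3 - <<'E'
from h import *
s=np.array([.506,.2335]);yaw=.13;c,n=np.cos(yaw),np.sin(yaw)
for y in(-.02,): print(s[0]-y*n,s[1]+y*c)
E
python3 go.py .5086 .2137 .15 1.7008
```

```text
t: 28.17
tool_pos: [0.5197, -0.024, 0.0148]
tool_rot: [0.454, 3.108, -0.0]
contact_force: [0.5, -0.1, -1.0]
opening: 0.0153
grip_force: 118.1
t: 29.08
tool_pos: [0.5217, -0.0244, 0.1583]
tool_rot: [0.452, 3.101, -0.0]
contact_force: [-0.1, -0.4, -0.0]
opening: 0.0699
grip_force: 0.0
0.5085926828523939 0.21366876212570424
t 29.0833 p [ 0.5217 -0.0244  0.1583] yaw toolx 2.851819812950336 F [-0.1037 -0.4261 -0.0059] open 0.06993228848132209 q6 -1.4702342698973416
d [0.0807 0.2244 0.0078] rot [0.0051 0.0063 1.151 ]
d [0.0807 0.2244 0.0078] rot [-0.007   0.0057 -1.9906]
```

```bash
python3 -m jog '.07 .0795 .2245 0 0 0 1.151;.07 .0795 .2245 0 0 0 1.151;.07 .0795 .2245 0 0 0 1.151;.07 .0795 .2245 0 0 0 1.151;.07 .0795 .2245 0 0 0 1.151;.07 .0795 .2245 0 0 0 1.151;.07 .0795 .2245 0 0 0 1.151;.07 .0795 .2245 0 0 0 1.151;.07 .0795 .2245 0 0 0 1.151;.07 .0795 .2245 0 0 0 1.151;.07 .0795 .2245 0 0 0 1.151;.07 .0795 .2245 0 0 0 1.151;.07 .0795 .2245 0 0 0 1.151' 40; python3 f.py; python3 go.py .5086 .2137 .056 1.7008
python3 - <<'E'
from fit import *
np.set_printoptions(precision=4,suppress=True)
for c in('scene','top'): print([(np.round(r['xy'],1).tolist(),round(r['p'],2)) for r in ctrl.tip_of(c,'spindle')[:2]] if ctrl.get_image(c) is not None else 0, px(c,[.5086,.2145,.0667]))
E
```

```text
t: 30.17
tool_pos: [0.5068, 0.2136, 0.1531]
tool_rot: [-2.069, -2.362, 0.003]
contact_force: [-0.7, 0.1, 0.0]
opening: 0.0704
grip_force: 0.0
t 30.27 pos mm [ -1.6  -19.8  153.44] F [-0.17  0.02  0.15] wt [ 0.   -0.04 -0.03] yaw [-2.0708e+00 -2.3618e+00  1.2000e-03]
t 30.3167 p [0.5073 0.2137 0.154 ] yaw toolx 1.7015731316404574 F [0.0475 0.9762 0.7198] open 0.06984471058582407 q6 0.13272763356828796
d [-0.0002  0.0014  0.098 ] rot [-0.0005  0.      0.0008]
d [-0.0002  0.0014  0.098 ] rot [-0.     -0.0008 -3.1408]
[([287.6, 192.3], 0.64)] [286.9401 193.3643]
[([251.0, 220.4], 0.58)] [252.4903 222.189 ]
```

```bash
python3 -m jog '.07 0 .001 .04 0 0 0;.07 0 .001 .075 0 0 0;.07 0 .001 .098 0 0 0;.07 0 .001 .098 0 0 0;.07 0 .001 .098 0 0 0;.05 0 .001 .098 0 0 0;.05 0 .001 .098 0 0 0;.05 0 .001 .098 0 0 0' 20; python3 f.py; python3 -m jog '.04 0 0 0 0 0 0;.038 0 0 0 0 0 0;.037 0 0 0 0 0 0;.036 0 0 0 0 0 0;.035 0 0 0 0 0 0;.034 0 0 0 0 0 0' 20; python3 f.py
```

```text
t: 31.18
tool_pos: [0.5101, 0.2145, 0.0589]
tool_rot: [2.071, 2.359, 0.006]
contact_force: [0.8, 0.3, 0.3]
opening: 0.0499
grip_force: 0.0
t 31.28 pos mm [  1.34 -19.41  58.49] F [0.48 0.22 0.  ] wt [-0.02 -0.01 -0.02] yaw [2.0713 2.3598 0.0039]
t: 31.83
tool_pos: [0.5083, 0.214, 0.0563]
tool_rot: [-2.072, -2.361, 0.0]
contact_force: [-0.5, -0.6, 0.1]
opening: 0.0354
grip_force: 19.9
t 31.93 pos mm [ -0.23 -19.62  56.33] F [-0.69 -0.28  0.58] wt [-0.02  0.14 -0.06] yaw [-2.0724e+00 -2.3609e+00  3.0000e-04]
```

```bash
python3 -m jog '0.03 0 0 0 0 0 0;0.03 0 0 0 0 0 0;0.03 .003 0 -.0004 0 0 0;0.03 .006 0 -.0008 0 0 0;0.03 .009 0 -.0012 0 0 0;0.03 .009 0 -.0012 0 0 0' 60; python3 f.py;  python3 -m jog '0.03 .003 0 -.0004 0 0 0;0.03 .006 0 -.0008 0 0 0;0.03 .009 0 -.0012 0 0 0;0.03 .009 0 -.0012 0 0 0;.03 .009 0 -.0012 0 0 0'; python3 f.py
```

```text
t: 32.48
tool_pos: [0.5071, 0.2237, 0.0574]
tool_rot: [-2.072, -2.361, -0.001]
contact_force: [0.8, 1.3, -0.6]
opening: 0.0344
grip_force: 59.6
t 32.58 pos mm [-0.22 -9.97 57.38] F [ 0.11  0.81 -0.61] wt [ 0.21  0.04 -0.02] yaw [-2.0717e+00 -2.3612e+00 -6.0000e-04]
t: 33.05
tool_pos: [0.506, 0.2323, 0.0587]
tool_rot: [-2.072, -2.361, -0.0]
contact_force: [0.4, 0.5, -0.0]
opening: 0.0345
grip_force: 59.7
t 33.15 pos mm [-0.18 -1.33 58.71] F [ 0.5   0.37 -0.38] wt [ 0.07 -0.04 -0.05] yaw [-2.0722e+00 -2.3610e+00 -3.0000e-04]
```

```bash
python3 -m jog '0.03 0 0 -.003 0 0 0;0.03 .001 0 -.008 0 0 0;0.03 .001 0 -.014 0 0 0;0.03 .001 0 -.02 0 0 0;0.03 .001 0 -.02 0 0 0'; python3 f.py;  python3 -m jog '0.03 0 0 -.03 0 0 0;0.03 0 0 -.06 0 0 0;0.03 0 0 -.09 0 0 0;0.03 0 0 -.09 0 0 0;.03 0 0 -.09 0 0 0'; python3 f.py
python3 - <<'E'
from h import *
snap('scene','s6.png',(230,110,350,220),6)
import pickle;print(pickle.load(open('pose.pkl','rb'))['tray'])
E
python3 go.py .503 -.2776 .17 1.5232
```

```text
t: 33.62
tool_pos: [0.5071, 0.2332, 0.0808]
tool_rot: [2.071, 2.36, 0.004]
contact_force: [0.6, -0.1, -2.0]
opening: 0.0342
grip_force: 59.8
t 33.72 pos mm [ 0.71 -0.49 80.13] F [ 0.31  0.1  -1.6 ] wt [-0.02  0.03 -0.01] yaw [2.0719e+00 2.3605e+00 1.7000e-03]
t: 34.18
tool_pos: [0.5073, 0.2333, 0.1711]
tool_rot: [2.071, 2.359, 0.006]
contact_force: [-0.3, -0.1, -2.8]
opening: 0.0345
grip_force: 60.3
t 34.28 pos mm [-1.00e-02 -6.10e-01  1.69e+02] F [-0.73 -0.08 -2.58] wt [-0.02  0.02 -0.02] yaw [-2.0716 -2.3602  0.0032]
[ 0.50302167 -0.27760222 -0.04759971]
t 34.3833 p [0.5045 0.2324 0.1662] yaw toolx 1.7007805004415266 F [ 0.1631 -0.3117 -2.009 ] open 0.03433667331334174 q6 0.16772692454153648
d [-0.5055 -0.0676 -0.0032] rot [-0.0041  0.0011  0.1776]
d [-0.5055 -0.0676 -0.0032] rot [-0.0016 -0.0062 -2.964 ]
```

View pics/s6.png

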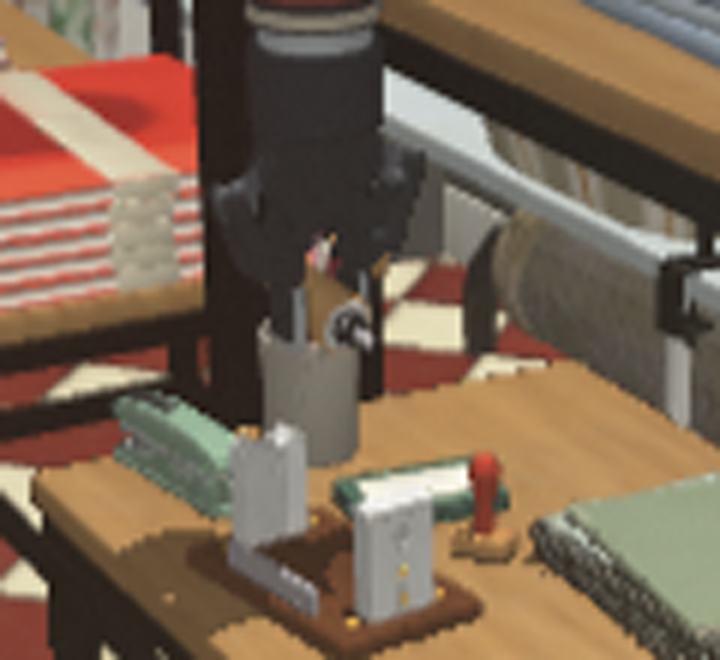

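The spindle is held at (335,320), clear of the stand. I carry it to the tray.

```bash
python3 -m jog '.03 -.519 -.07 0 0 -.13 .178;.03 -.519 -.07 0 0 -.13 .178;.03 -.519 -.07 0 0 -.13 .178;.03 -.519 -.07 0 0 -.13 .178;.03 -.519 -.07 0 0 -.13 .178;.03 -.519 -.07 0 0 -.13 .178;.03 -.519 -.07 0 0 -.13 .178;.03 -.519 -.07 0 0 -.13 .178;.03 -.519 -.07 0 0 -.13 .178;.03 -.519 -.07 0 0 -.13 .178;.03 -.519 -.07 0 0 -.13 .178;.03 -.519 -.07 0 0 -.13 .178;.03 -.519 -.07 0 0 -.13 .178;.03 -.519 -.07 0 0 -.13 .178;.03 -.519 -.07 0 0 -.13 .178;.03 -.519 -.07 0 0 -.13 .178'; python3 f.py; python3 go.py .5023 -.2916 .06 1.5232
python3 - <<'E'
from h import *
snap('scene','s7.png',(290,150,470,330),3.3)
E
```

```text
t: 35.72
tool_pos: [0.5031, -0.2898, 0.167]
tool_rot: [2.204, 2.1, -0.131]
contact_force: [-0.8, 0.5, -1.2]
opening: 0.0343
grip_force: 60.2
t 35.82 pos mm [ -70.43 -518.26  167.36] F [-0.53  0.42 -1.31] wt [ 0.16  0.05 -0.01] yaw [ 2.2013  2.101  -0.1305]
t 35.8667 p [ 0.5038 -0.2893  0.1681] yaw toolx 1.5236587010155405 F [-0.1783  0.7032 -2.0129] open 0.03428542628734563 q6 -0.526693737751204
d [ 0.0115 -0.0025  0.1075] rot [0.0108 0.1285 0.0012]
d [ 0.0115 -0.0025  0.1075] rot [-0.2017  0.017  -3.1339]
```

View pics/s7.png

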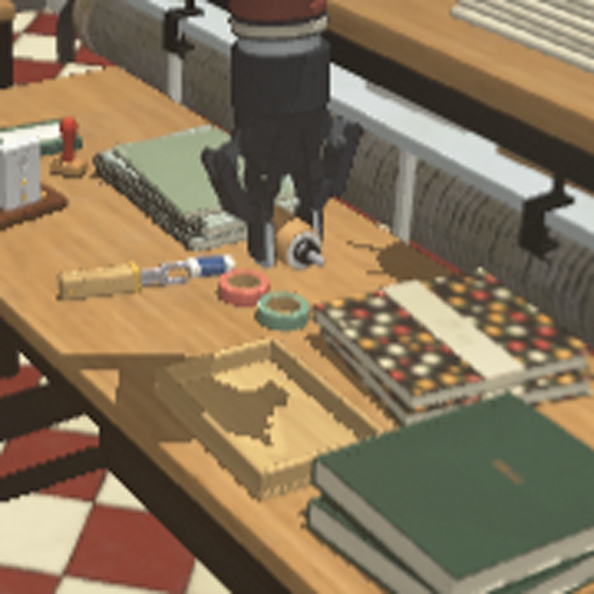

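```bash
python3 -m jog '.03 .005 -.0025 .04 0 0 0;.03 .01 -.0025 .08 0 0 0;.03 .0135 -.0025 .115 0 0 0;.03 .015 -.0025 .131 0 0 0;.03 .0154 -.0025 .137 0 0 0;.03 .0154 -.0025 .137 0 0 0;.03 .0154 -.0025 .137 0 0 0' ; python3 f.py; for i in 1 2 3 4; do python3 -m jog '.03 .0003 0 .0025 0 0 0;.03 .0003 0 .0025 0 0 0;.03 .0003 0 .0025 0 0 0'>/dev/null; python3 f.py; done
```

```text
t: 36.5
tool_pos: [0.5038, -0.2933, 0.0322]
tool_rot: [2.2, 2.097, -0.13]
contact_force: [-0.3, -0.5, -1.2]
opening: 0.0342
grip_force: 60.3
t 36.60 pos mm [ -70.11 -522.55   32.94] F [ 0.08 -0.34 -1.06] wt [ 0.07  0.01 -0.04] yaw [ 2.1982  2.0952 -0.1288]
t 37.00 pos mm [ -71.35 -521.97   28.69] F [-0.18  0.28 -1.85] wt [ 0.02  0.01 -0.03] yaw [ 2.2016  2.0977 -0.1303]
t 37.40 pos mm [ -71.57 -521.76   25.55] F [ 0.93  0.32 -1.85] wt [ 0.02  0.07 -0.03] yaw [ 2.2019  2.0982 -0.1305]
t 37.80 pos mm [ -71.51 -521.82   23.12] F [-0.06 -0.11 -1.89] wt [ 0.12 -0.01 -0.04] yaw [ 2.2018  2.0981 -0.1305]
t 38.20 pos mm [ -71.48 -521.86   20.61] F [-0.17  0.08 -2.12] wt [ 0.05 -0.01 -0.  ] yaw [ 2.2018  2.098  -0.1305]
```

```bash
for i in 1 2 3 4 5; do python3 -m jog '.03 .0002 0 .0012 0 0 0;.03 .0002 0 .0012 0 0 0;.03 .0002 0 .0012 0 0 0'>/dev/null; python3 f.py; done
```

```text
t 38.60 pos mm [ -71.4  -521.87   19.5 ] F [ 0.15  0.38 -2.18] wt [ 0.08  0.   -0.04] yaw [ 2.2017  2.098  -0.1304]
t 39.00 pos mm [ -71.39 -521.81   18.28] F [-0.15  0.21 -1.66] wt [ 0.08 -0.02  0.  ] yaw [ 2.2018  2.098  -0.1305]
t 39.40 pos mm [ -71.36 -521.77   17.06] F [ 0.03  0.11 -1.7 ] wt [0.03 0.03 0.02] yaw [ 2.2017  2.098  -0.1304]
t 39.80 pos mm [ -71.35 -521.73   15.83] F [-0.04  0.07 -2.03] wt [ 0.09 -0.03 -0.01] yaw [ 2.2018  2.098  -0.1304]
t 40.20 pos mm [ -71.33 -521.69   14.61] F [ 0.27  0.33 -1.4 ] wt [0.07 0.   0.03] yaw [ 2.2018  2.0981 -0.1305]
```

```bash
for i in 1 2; do python3 -m jog '.03 .0002 0 .001 0 0 0;.03 .0002 0 .001 0 0 0;.03 .0002 0 .001 0 0 0'>/dev/null; python3 f.py; done
```

```text
t 40.60 pos mm [ -71.12 -521.86   14.19] F [-1.35  1.11  2.81] wt [ 0.16  0.45 -0.03] yaw [ 2.2015  2.0977 -0.1306]
t 41.00 pos mm [ -71.04 -521.91   13.99] F [-3.59  3.41  9.87] wt [ 0.35  0.84 -0.1 ] yaw [ 2.2016  2.0979 -0.1312]
```

Touched the tray floor. I back off slightly, release and rise.

```bash
python3 -m jog '.03 0 0 -.001 0 0 0;.037 0 0 -.001 0 0 0;.04 0 0 -.001 0 0 0;.045 0 0 -.001 0 0 0;.05 0 0 -.001 0 0 0;.055 0 0 -.001 0 0 0;.055 0 0 -.001 0 0 0;.055 0 0 -.001 0 0 0;.055 0 0 -.001 0 0 0'; python3 -m jog '.055 -.001 0 -.01 0 0 0;.055 -.003 0 -.02 0 0 0;.055 -.005 0 -.04 0 0 0;.055 -.01 0 -.08 0 0 0;.055 -.015 0 -.12 0 0 0;.055 -.02 0 -.16 0 0 0;.055 -.02 0 -.2 0 0 0;.055 -.02 0 -.2 0 0 0'
python3 - <<'E'
from fit import *
np.set_printoptions(precision=4,suppress=True)
for c in('scene','top'):
    ctrl.get_image(c)
    for n,z in(('spindle',.024),('fork_key',.0),('tray',0),('stamp',0),('eraser',0),('ink_pad',0)):
        r=ctrl.tip_of(c,n)[:2]; print(c,n,[(atz(c,k['xy'],z)[:2],round(k['p'],2)) for k in r])
E
```

```text
t: 41.8
tool_pos: [0.5029, -0.2928, 0.0135]
tool_rot: [2.202, 2.098, -0.13]
contact_force: [0.2, -0.8, 0.7]
opening: 0.0552
grip_force: 0.0
t: 42.47
tool_pos: [0.5052, -0.2892, 0.2277]
tool_rot: [2.189, 2.085, -0.124]
contact_force: [1.8, -1.6, 1.0]
opening: 0.055
grip_force: 0.0
scene spindle [(array([ 0.5088, -0.2797]), 0.86), (array([0.5785, 0.3995]), 0.75)]
scene fork_key [(array([ 0.5164, -0.0218]), 0.6), (array([0.6259, 0.4497]), 0.43)]
scene tray [(array([ 0.5195, -0.2728]), 0.67)]
scene stamp [(array([0.6228, 0.2401]), 0.63), (array([0.5702, 0.432 ]), 0.63)]
scene eraser [(array([ 0.6241, -0.0262]), 0.42)]
scene ink_pad [(array([0.6288, 0.3279]), 0.62)]
top spindle [(array([ 0.5001, -0.2824]), 0.68)]
top fork_key [(array([ 0.5132, -0.0161]), 0.47)]
top tray [(array([ 0.5078, -0.2855]), 0.63), (array([0.6191, 0.3096]), 0.63)]
top stamp [(array([0.6107, 0.2264]), 0.46), (array([ 0.5035, -0.2876]), 0.28)]
top eraser [(array([ 0.621 , -0.0264]), 0.62), (array([0.6089, 0.4325]), 0.48)]
top ink_pad [(array([0.6156, 0.3001]), 0.66)]
```

```bash
python3 -m jog '.055 0 0 0 0 0 0;.055 0 0 0 0 0 0;.055 0 0 0 0 0 0;.055 0 0 0 0 0 0;.055 0 0 0 0 0 0;.055 0 0 0 0 0 0;.055 0 0 0 0 0 0;.055 0 0 0 0 0 0'|head -2
python3 - <<'E'
from h import *
ctrl.get_image('scene');r=ctrl.tip_of('scene','spindle');print(r[0]['p'],atz('scene',r[0]['xy'],.024)); print(ctrl.finish_job())
E
```

```text
t: 43.83
tool_pos: [0.5009, -0.2867, 0.2146]Traceback (most recent call last):
  File "<stdin>", line 2, in <module>
ValueError: 200 camera calls are used up
```

```bash
python3 -c "
from station import ctrl
print(ctrl.finish_job())"
```

```text
the job is handed in; nothing more can be done
None
```

The job is handed in at about 44 s: camera fixes put the spindle and core in the tray and the key back on the bench, but no verdict came back, the camera calls ran out before a last check that the spindle had settled, and I viewed 12 pictures against the limit of 10.

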